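Key the flashlight into its charging well

TASK

Put the steel flashlight away, upright, in its charging well, the one wide round hole in the maple block: set its tail in the well, turn it under light pressure until the slot across its tail finds the metal blade at the bottom, let it sink fully home and let go. Be gentle: never drop it or press it hard against the block, and leave the tealight holder and the key cap where they are.

Things in the scene. Friction and masses are not known exactly. Their poses are not given: they have to be found in the camera images.
- flashlight: steel flashlight standing upright, lens up, 108 mm tall, 0.14 to 0.24 kg. Origin: centre of its underside, z up. Round tail 34 mm wide (to 22 mm up), dark barrel 28 mm, round steel head 36 mm (68 to 108 mm up), the place to grip. A slot 8 mm wide, 11 mm deep crosses the underside along its x axis (a notch on both sides of the tail); a half turn is the same. Switch on the +x side.
- block: fixed maple block 80 mm (its x) by 150 mm (its y) by 40 mm high; origin at the centre of its underside, z up. Four 13 mm pen holes in its -y half, the wide charging well in its +y half. A flashlight resting on top of the blade in the well has its origin 21 mm above the block's underside; fully home on the well's floor, 12 mm.
- well (a point): centre of the mouth of the charging well, level with the block's top: a vertical round hole 38 mm in diameter with a 2 mm chamfer, at x = 0, y = +35 mm, z = 40 mm in the block's frame; axes as the block's
- well_floor (a point): centre of the well's black floor, 28 mm below its mouth; axes as the block's. Here stands a steel blade 24 mm long, 6 mm wide, 9 mm high, flat on top with rounded edges. Its direction is not measured: anywhere from 0.3 to 2.0 rad anticlockwise (from above) of the block's x axis. Its stiff hub holds still under light turning (gives way at about 0.6 N m). The slot drops over it within 5 degrees either side.
- tealight: frosted glass tealight holder, cup 64 mm across, 60 mm high, loose bystander; origin at the centre of its underside
- keycap: blue silicone key cap, about 34 by 24 by 10 mm, lying loose, bystander; origin at its underside
Mind the look-alikes: they are no part of the job. There is more than one size of the flashlight; the one meant has the size given above.

How it is judged:
On the way:
1. the flashlight is lifted clear of the shelf (height (world z) of flashlight above 0.042 m), for 0.1 s.
At the end, for the whole second after the job is handed in: the flashlight stands in the charging well, fully home on its floor (origin 12 mm above the block's underside, at most 14.5 mm), within 4 mm of the well's axis, upright within 0.08 rad, at rest and released; tealight holder and key cap have not been moved more than 20 mm (z of flashlight in the frame of block between 0.009 and 0.0145 m and horizontal distance between flashlight and well below 0.004 m and angle between flashlight's own z axis and vertical below 0.08 rad and linear speed of flashlight below 0.02 m/s); the robot touches nothing.
It fails at once if the flashlight is pressed or knocked against the block with more than 40 N (contact force between flashlight and block above 40 N).
It fails at once if the flashlight is dropped (falls freely faster than 0.6 m/s) (linear speed of flashlight above 0.6 m/s and contact force between the fingers and flashlight below 0.1 N).
It fails at once if the tealight holder is moved more than 20 mm (distance of tealight from where it was at the start of the episode above 0.02 m).
It fails at once if the key cap is moved more than 20 mm (distance of keycap from where it was at the start of the episode above 0.02 m).
It also fails if it takes over 64 s, if anything falls off the work surface, if the arm or the gripper's body presses on something with over 40 N, if the wrist force passes 120 N, or if a joint passes its speed limit or range.

ROBOT

A 6-joint arm with a two-finger parallel gripper is mounted at the origin on the work surface. World frame = base frame: x ahead of the robot, y to its left, z up, the work surface at z = 0. Lengths are in m, angles in rad, forces in N, time in s.
With the tool pointing down it reaches from about 0.275 to 0.85 m from the base axis. Payload 19 kg.
Tool frame: the origin (TCP) lies between the finger pads; the fingertips stand 14 mm ahead of it and the grasp point (between the pads) lies 5 mm behind it; z points along the fingers, y is the line along which they close (so a half turn about z gives the same grasp; the last joint's range is limited). The gripper opens to 85 mm and grips with 20 to 120 N. Pads are 22 mm wide; open, the fingers measure 114 mm over their backs; the gripper's body (76 mm by 85 mm) begins 54 mm behind the grasp point. The pads swing forward as they close: fully open they stand 13 mm farther back than shut.
Start: joints at [-1.398, 0.15, 1.437, -0, 1.554, -0.134], TCP at [0.174, -0.548, 0.245] pointing down, gripper open.
Joint ranges: [-2.8, 2.8], [-0.68, 2.1], [0.12, 2.68], [-1.39, 4.53], [0.16, 2.79], [-2.81, 2.81]. Speed limits (rad/s): [1.89, 1.89, 2.22, 3.01, 3.01, 3.01].

INTERFACE

Orientations are given as a unit quaternion [x, y, z, w].
In Python, from workcell import ctrl, imaging, trace, tip_of gives the robot as it stands.
- The arm moves only by the tool apply_moves, never from a script. Its argument "series" is a list of rows, each an object of numbers: "tx", "ty", "tz": the shift along the tool's x, y, z in cm; "spin": the turn about the tool's z in rad; "grip": the opening, from 0 (shut) to 1 (fully open). In form: [{"tx": .., "ty": .., "tz": .., "spin": .., "grip": ..}, ...]. A call has 1 to 20 rows; each row shifts and turns the commanded pose from where the row before left it, along the tool's axes as they then stand; what a row does not reach is not made up. A row lasts 1/8 s, in which the tool goes at most 62.5 mm and 10.7 degrees, less where a joint would pass 70% of its speed; a pose out of reach is approached as far as the arm can. A call is refused whole if a number of a shift passes 6.25 or a number of a turn 0.188, either way. A call with a gripper value outside its range is refused whole. The fingers move at their own pace and stop on an object; "force" is the grip in N (left out, the last holds). Time passes only in rows, so rows that do not move let the fingers close. It gives the time, the measured TCP pose, the force, the opening and the grip force at its end, in the units of the state.
- ctrl.get_state(): the state, without advancing time (a new reading comes with each control period).
- imaging.get_image(name): name is "side" or "top" or "wrist"; returns the picture (400x640x3 uint8, red, green, blue); there is no depth.
- imaging.calibration(name): a dict with "mtx" (3x3 intrinsics, pixels), "world_from_camera" (4x4, takes a point from camera to world coordinates). Camera axes: x right, y down, z forward; pixel columns grow to the right and rows downward; lengths in m; the calibration is good to about 2 mm. A picture is of the moment at which its call begins: read the wrist's pose just before it. calibration takes no time and is no camera call; for the wrist camera it gives the pose at the moment of the call.
- ctrl.job_done(): hands the job in; it is judged then, once.
Trained networks look in the newest picture that a camera, given by its name, has taken for a name from the list of things; names that differ only in an ending like _2 or _b are one class to them, and where a whole thing is asked for, a point or a joint stands for the part that bears it (a point fixed in the world has none). Each returns a list of dicts, best first, with "score" (0 to 1); they miss things now and then, are a little off and sometimes report something else, mostly with a low value. They report only what shows in the picture. A call takes as long as a camera call. They do not tell look-alikes from the thing itself.
- trace(camera, target): "region" (400x640 bool, what is visible of it) and "point" ([row, column] in pixels, amid what is visible of it).
- tip_of(camera, target): "point" ([row, column] in pixels: a listed point, or the origin of a listed thing).
The state is a dict: "time": time; "joint_pos": joint angles; "joint_velocities": joint speeds; "joint_torque": joint torques, N m; "tcp_pos": TCP position; "tool_rot": TCP orientation; "contact_force": force on the tool from outside, world axes, zero at the start; "ft_torque": the same for the moment, N m; "opening": opening from 0.0 (shut) to 1.0 (fully open); "grip_force": force on a finger pad.
Only numpy, scipy, OpenCV 4.12 (cv2) and the standard library are available. Lean on these libraries where they do the work, as an engineer would, in place of code of your own. Each camera call takes 0.05 s, during which the arm holds its last target. There are 200 camera calls.

## Working session

There is one attempt and no reset: what is moved stays moved. The work goes in short steps, Python scripts to look and compute and a tool call to move; the robot and the scene stay as the last step left them, time stands still between calls to the robot, and variables do not carry over. Pictures are saved under pics/ and viewed, at most 10 in all, crops included, and the job is handed in when it is done.

Besides the shell and the picture viewer there is one more tool, called after "Emit:" as name(argument=value, ...), one argument or row to a line, values as JSON. apply_moves: Moves the arm, as the interface text tells. Its arguments: {"type":"object","properties":{"series":{"type":"array","items":{"type":"object","properties":{"tx":{"type":"number"},"ty":{"type":"number"},"tz":{"type":"number"},"spin":{"type":"number"},"grip":{"type":"number"}}}},"force":{"type":"number"}},"required":["series"]}

```bash
mkdir -p pics; cat > h.py <<'E'
import numpy as np, cv2
from workcell import ctrl, imaging, trace, tip_of
def ray(cal,rc):
    T=np.array(cal["world_from_camera"]);K=np.array(cal["mtx"])
    d=T[:3,:3]@np.linalg.solve(K,[rc[1],rc[0],1.]);return T[:3,3],d/np.linalg.norm(d)
def tri(rays):
    A=sum(np.eye(3)-np.outer(d,d) for o,d in rays);b=sum((np.eye(3)-np.outer(d,d))@o for o,d in rays)
    p=np.linalg.solve(A,b);return p,[np.linalg.norm(np.cross(p-o,d)) for o,d in rays]
def atz(r,z): o,d=r;return o+d*(z-o[2])/d[2]
def proj(cal,p):
    T=np.linalg.inv(np.array(cal["world_from_camera"]));K=np.array(cal["mtx"])
    q=K@(T[:3,:3]@np.array(p)+T[:3,3]);return q[1]/q[2],q[0]/q[2]
def save(n,im): cv2.imwrite("pics/"+n,cv2.cvtColor(im,cv2.COLOR_RGB2BGR))
E
python3 - <<'E'
from h import *
np.set_printoptions(precision=3,suppress=True)
s=ctrl.get_state();print(s["time"],s["tcp_pos"],s["tool_rot"],s["opening"])
ims=[]
for c in("side","top","wrist"):
    im=imaging.get_image(c);ims.append(im);cal=imaging.calibration(c)
    print(c,np.array(cal["world_from_camera"]).tolist(),np.array(cal["mtx"]).tolist())
    for t in("flashlight","well","tealight","keycap","block"):
        for r in trace(c,t) if t!="well" else []: 
            ys,xs=np.where(r["region"]);print(c,t,"trace",round(r["score"],2),np.round(r["point"]),ys.min(),ys.max(),xs.min(),xs.max())
        for r in tip_of(c,t): print(c,t,"tip",round(r["score"],2),np.round(r["point"],1), atz(ray(cal,r["point"]),0.04 if t=="well" else 0))
save("side0.png",ims[0]);save("top0.png",ims[1]);save("wrist0.png",ims[2])
E
```

```text
0.0 [ 0.174 -0.548  0.245] [ 0.988  0.153 -0.    -0.001] 1.0013132229364032
side [[-0.9969411216313782, -0.050459591403364125, 0.05968441702634785, 0.48248851983829055], [-0.07635565079704412, 0.791796799581948, -0.6059931045508223, 0.6551600161710138], [-0.016679765937485946, -0.6086966878562668, -0.7932276644199198, 0.7603128438331825], [0.0, 0.0, 0.0, 1.0]] [[373.7320358411468, 0.0, 324.1822695061318], [0.0, 373.7320358411468, 199.86122181079162], [0.0, 0.0, 1.0]]
side flashlight trace 0.68 [270. 402.] 245 295 389 419
side flashlight trace 0.63 [266. 361.] 250 288 353 372
side flashlight trace 0.6 [303. 374.] 281 330 361 390
side flashlight tip 0.71 [284.8 396.5] [0.365 0.297 0.   ]
side flashlight tip 0.66 [320.9 373.6] [0.415 0.38  0.   ]
side well tip 0.92 [125.  323.1] [ 0.56  -0.165  0.04 ]
side tealight trace 0.57 [191. 357.] 177 209 345 369
side tealight tip 0.96 [197.2 354.6] [0.462 0.061 0.   ]
side keycap trace 0.48 [226. 268.] 223 234 262 276
side keycap tip 0.57 [229.  268.8] [0.667 0.172 0.   ]
side block trace 0.96 [124. 325.] 102 151 302 349
side block tip 0.92 [131
[... 952 characters left out ...]
3 [131.  273.2] [0.666 0.164 0.   ]
top keycap trace 0.56 [126. 271.] 121 137 263 276
top keycap tip 0.75 [131.2 271.2] [0.666 0.168 0.   ]
top keycap tip 0.39 [171.4 442.4] [ 0.577 -0.173  0.   ]
top block trace 0.89 [185. 453.] 147 213 411 500
top block tip 0.85 [184.7 450.5] [ 0.55  -0.188  0.   ]
wrist [[0.30227696575939766, -0.9152291130707384, -0.26642880204482366, 0.2410684580486571], [-0.9532198195538925, -0.2904587898621118, -0.08369986261327261, -0.5265615537802607], [-0.0007820364026635098, 0.2792657551143453, -0.9602135316894247, 0.3737564965137399], [0.0, 0.0, 0.0, 1.0]] [[277.1239815748897, 0.0, 317.36559864067664], [0.0, 277.1239815748897, 197.92692724254644], [0.0, 0.0, 1.0]]
```

```bash
python3 - <<'E'
import cv2,numpy as np
t=cv2.imread("pics/top0.png");s=cv2.imread("pics/side0.png")
a=cv2.resize(t[210:310,110:240],None,fx=3,fy=3,interpolation=3)
b=cv2.resize(s[230:340,330:440],None,fx=3,fy=3,interpolation=3)
c=cv2.resize(t[135:225,400:510],None,fx=3,fy=3,interpolation=3)
o=np.zeros((600,780,3),np.uint8);o[:300,:390]=a;o[:270,400:730]=c;o[305:600,:330]=b[:295];o[300:600,350:780]=cv2.resize(s,(430,300))
cv2.imwrite("pics/m0.png",o)
E
```

```text
(no output)
```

View pics/m0.png

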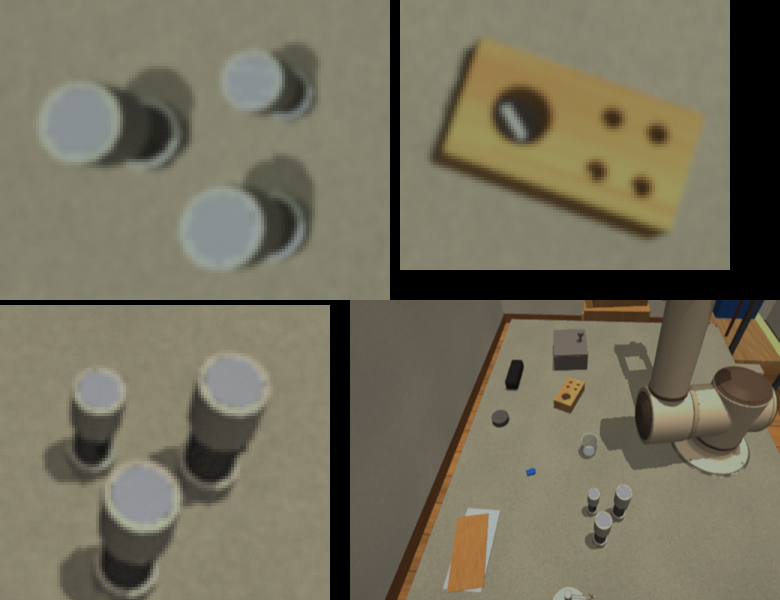

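View pics/top0.png

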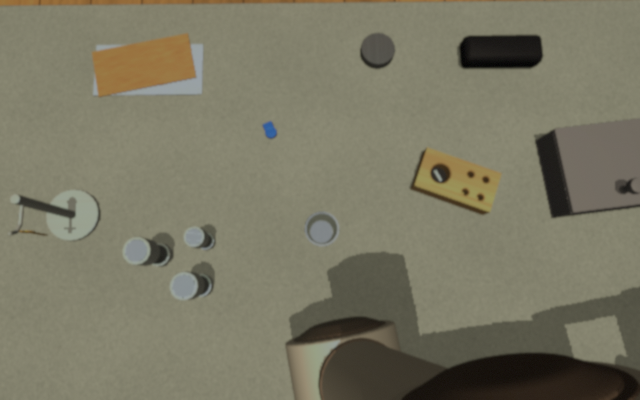

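The top view shows three candidates: A with its head at about (251,137), B at (286,184) and C at (237,194), which is smaller. The block is at about (185,455), with a blade visible in the well at (173,439). I'll measure head size and height to choose.

```bash
python3 - <<'E'
from h import *
np.set_printoptions(precision=4,suppress=True)
ct,cs=imaging.calibration("top"),imaging.calibration("side")
for n,t,s,w in(("A",(250.7,136.7),(293.3,377.7),26.7),("B",(286,184),(256,408),27.3),("C",(236.7,194.3),(258.3,363.3),20)):
    rt=ray(ct,t);p,e=tri([rt,ray(cs,s)]);z=(np.array(ct["world_from_camera"])[:3,2])@(p-rt[0])
    print(n,p,e,"head dia",w*z/475)
# well mouth, block
rt=ray(ct,(173,441));rs=ray(cs,(125,323.1));print("well",tri([rt,rs]))
t=cv2.imread("pics/top0.png")
hsv=cv2.cvtColor(t,cv2.COLOR_BGR2HSV)
m=((hsv[...,1]>110)&(hsv[...,2]>120)).astype(np.uint8);m[:140]=0;m[230:]=0;m[:,:400]=0;m[:,510:]=0
c=max(cv2.findContours(m,0,1)[0],key=cv2.contourArea)
P=np.array([atz(ray(ct,(q[0][1],q[0][0])),.04)[:2] for q in c],np.float32);print(cv2.minAreaRect(P), cv2.boxPoints(cv2.minAreaRect(P)))
# holes in crop coords /3
for q in((522,115),(612,118),(657,134),(597,170),(641,186)): print(atz(ray(ct,(135+q[1]/3,400+(q[0]-400)/3)),.04))
for q in((503,105),(524,137)): print("blade",atz(ray(ct,(135+q[1]/3,400+(q[0]-400)/3)),.021))
E
```

```text
A [0.4203 0.3776 0.133 ] [np.float64(0.0011472306886730638), np.float64(0.0011472306886731337)] head dia 0.043839934071232704
B [0.3621 0.2986 0.1323] [np.float64(0.0008668893722232542), np.float64(0.0008668893722232383)] head dia 0.04434722625912351
C [0.4447 0.2918 0.1009] [np.float64(0.0011842900034887854), np.float64(0.0011842900034888494)] head dia 0.03440618799756678
well (array([ 0.5614, -0.156 ,  0.0487]), [np.float64(0.0018750879323742354), np.float64(0.0018750879323743128)])
((0.5526305437088013, -0.18890950083732605), (0.14776557683944702, 0.0783771276473999), 69.01233673095703) [[ 0.4896 -0.2439]
 [ 0.5628 -0.2719]
 [ 0.6157 -0.134 ]
 [ 0.5425 -0.1059]]
[ 0.5646 -0.1582  0.04  ]
[ 0.5618 -0.2154  0.04  ]
[ 0.5509 -0.2433  0.04  ]
[ 0.5283 -0.2034  0.04  ]
[ 0.5176 -0.2305  0.04  ]
blade [ 0.5757 -0.1516  0.021 ]
blade [ 0.5543 -0.1639  0.021 ]
```

C is the flashlight to take. Its head is about 35 mm across and its top is about 101–108 mm high, while A and B are about 44 mm across and 133 mm high. On the way I'll stop above the well to measure the blade.

Emit:
apply_moves(
  series=[
    {"tx":3.5,"ty":-2.1,"tz":1.1,"grip":1},
    {"tx":3.5,"ty":-2.1,"tz":1.1},
    {"tx":3.5,"ty":-2.1,"tz":1.1},
    {"tx":3.5,"ty":-2.1,"tz":1.1},
    {"tx":3.5,"ty":-2.1,"tz":1.1},
    {"tx":3.5,"ty":-2.1,"tz":1.1},
    {"tx":3.5,"ty":-2.1,"tz":1.1},
    {"tx":3.5,"ty":-2.1,"tz":1.1},
    {"tx":3.5,"ty":-2.1,"tz":1.1},
    {"tx":3.5,"ty":-2.1,"tz":1.1},
    {"tx":3.5,"ty":-2.1,"tz":1.1},
    {"tx":3.5,"ty":-2.1,"tz":1.1},
    {},
    {},
    {},
  ],
)

```text
invalid input
```

```bash
python3 - <<'E'
from h import *
s=ctrl.get_state();print(s["time"],s["tcp_pos"],s["tool_rot"],s["joint_pos"])
cal=imaging.calibration("wrist");im=imaging.get_image("wrist");save("w1.png",im);np.save("c1.npy",cal,allow_pickle=True)
for r in tip_of("wrist","well"): print(r, atz(ray(cal,r["point"]),.04))
q=proj(cal,(.565,-.156,.04));print(q);r,c=map(int,q)
save("w1c.png",cv2.resize(im[max(0,r-60):r+60,c-80:c+80],None,fx=4,fy=4,interpolation=3));print(max(0,r-60),c-80)
E
```

```text
1.5 [ 0.17362896 -0.54812721  0.2452575 ] [ 9.88258316e-01  1.52792333e-01  4.05839556e-06 -6.57877768e-05] [-1.39800662e+00  1.50514756e-01  1.43740132e+00  1.06687540e-05
  1.55380797e+00 -1.33996813e-01]
(np.float64(-480.453084991438), np.float64(-30.544667825043167))Traceback (most recent call last):
  File "<stdin>", line 6, in <module>
cv2.error: OpenCV(4.12.0) /io/opencv/modules/imgproc/src/resize.cpp:4208: error: (-215:Assertion failed) !ssize.empty() in function 'resize'
```

Emit:
apply_moves(
  series=[
    {"tx":3.5,"ty":-2.1,"tz":1.1,"spin":0,"grip":1},
    {"tx":3.5,"ty":-2.1,"tz":1.1,"spin":0,"grip":1},
    {"tx":3.5,"ty":-2.1,"tz":1.1,"spin":0,"grip":1},
    {"tx":3.5,"ty":-2.1,"tz":1.1,"spin":0,"grip":1},
    {"tx":3.5,"ty":-2.1,"tz":1.1,"spin":0,"grip":1},
    {"tx":3.5,"ty":-2.1,"tz":1.1,"spin":0,"grip":1},
    {"tx":3.5,"ty":-2.1,"tz":1.1,"spin":0,"grip":1},
    {"tx":3.5,"ty":-2.1,"tz":1.1,"spin":0,"grip":1},
    {"tx":3.5,"ty":-2.1,"tz":1.1,"spin":0,"grip":1},
    {"tx":3.5,"ty":-2.1,"tz":1.1,"spin":0,"grip":1},
    {"tx":3.5,"ty":-2.1,"tz":1.1,"spin":0,"grip":1},
    {"tx":3.5,"ty":-2.1,"tz":1.1,"spin":0,"grip":1},
    {"tx":0,"ty":0,"tz":0,"spin":0,"grip":1},
    {"tx":0,"ty":0,"tz":0,"spin":0,"grip":1},
  ],
)

```text
time: 3.35
tcp_pos: [0.4978, -0.1812, 0.1134]
tool_rot: [0.988, 0.153, -0.0, 0.0]
contact_force: [0.5, -0.1, 0.3]
opening: 0.995
grip_force: 0.0
```

```bash
python3 - <<'E'
from h import *
s=ctrl.get_state();print(s["time"],s["tcp_pos"],s["tool_rot"],s["joint_pos"])
cal=imaging.calibration("wrist");im=imaging.get_image("wrist");save("w1.png",im);np.save("c1.npy",cal,allow_pickle=True)
for r in tip_of("wrist","well"): print(r, atz(ray(cal,r["point"]),.04))
q=proj(cal,(.565,-.156,.04));print(q);r,c=map(int,q)
save("w1c.png",cv2.resize(im[max(0,r-60):r+60,c-80:c+80],None,fx=4,fy=4,interpolation=3));print(max(0,r-60),c-80)
E
```

```text
3.35 [ 0.49778821 -0.1812482   0.11341324] [ 9.88222565e-01  1.53023382e-01 -6.41921850e-05  4.78953813e-05] [-4.94580506e-01  1.39428677e-01  1.72415617e+00 -1.60711798e-04
  1.27805231e+00  7.69008267e-01]
{'point': [119.2, 312.2], 'score': 0.6} [ 0.56284149 -0.15643717  0.04      ]
(np.float64(115.9415967879894), np.float64(312.5226306901673))
55 232
```

View pics/w1c.png

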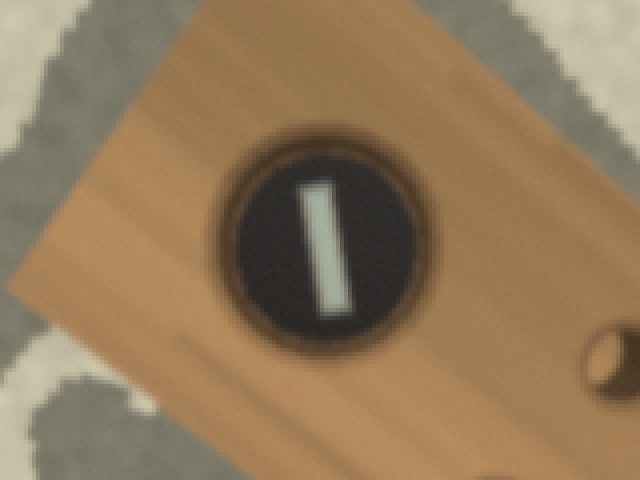

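The well mouth is at crop (323,242), which agrees with the estimate of (0.565,-0.156). The blade runs from crop (316,184) to (336,315). Next I'll view the flashlight's side.

Emit:
apply_moves(
  series=[
    {"tx":0,"ty":0,"tz":-2.0,"spin":0,"grip":1},
    {"tx":1.2,"ty":-3.7,"tz":-0.4,"spin":0,"grip":1},
    {"tx":1.2,"ty":-3.7,"tz":-0.5,"spin":0,"grip":1},
    {"tx":1.2,"ty":-3.7,"tz":-0.4,"spin":0,"grip":1},
    {"tx":1.2,"ty":-3.7,"tz":-0.5,"spin":0,"grip":1},
    {"tx":1.2,"ty":-3.7,"tz":-0.4,"spin":0,"grip":1},
    {"tx":1.2,"ty":-3.7,"tz":-0.5,"spin":0,"grip":1},
    {"tx":1.2,"ty":-3.7,"tz":0,"spin":0,"grip":1},
    {"tx":0,"ty":0,"tz":0,"spin":0,"grip":1},
    {"tx":0,"ty":0,"tz":0,"spin":0,"grip":1},
  ],
)

```text
time: 4.7
tcp_pos: [0.4998, 0.0904, 0.1605]
tool_rot: [0.988, 0.153, 0.0, 0.0]
contact_force: [0.5, -1.4, 0.1]
opening: 1.003
grip_force: 0.0
```

```bash
python3 - <<'E'
from h import *
np.set_printoptions(precision=4,suppress=True)
c1=np.load("c1.npy",allow_pickle=True).item()
f=lambda x,y,z:atz(ray(c1,(55+y/4,232+x/4)),z)
a,b=f(336,315,.021),f(316,184,.021);d=b-a;print("well",f(323,242,.04),"blade",a,b,np.linalg.norm(d),np.degrees(np.arctan2(d[1],d[0])))
s=ctrl.get_state();print(s["time"],s["tcp_pos"])
cal=imaging.calibration("wrist");im=imaging.get_image("wrist");save("w2.png",im);np.save("c2.npy",cal,allow_pickle=True)
for r in trace("wrist","flashlight"): print(r["score"],r["point"])
for r in tip_of("wrist","flashlight"): print(r,atz(ray(cal,r["point"]),0))
b=np.array(proj(cal,(.447,.2915,0)));t=np.array(proj(cal,(.447,.2915,.108)));print(b,t)
r,c=((b+t)/2).astype(int);r0,c0=max(0,r-70),max(0,c-85);print(r0,c0)
save("w2c.png",cv2.resize(im[r0:r0+140,c0:c0+180],None,fx=4,fy=4,interpolation=3))
E
```

```text
well [ 0.5653 -0.1561  0.04  ] blade [ 0.5531 -0.1622  0.021 ] [ 0.5749 -0.1513  0.021 ] 0.024363108731501874 26.43758048750339
4.7 [0.4998 0.0904 0.1605]
0.79 [277.1, 50.2]
0.73 [4.2, 287.9]
0.71 [196.0, 57.2]
0.64 [169.6, 23.1]
{'point': [177.3, 38.2], 'score': 0.84} [0.4192 0.3767 0.    ]
{'point': [179.1, 121.8], 'score': 0.79} [0.4441 0.2917 0.    ]
{'point': [242.7, 104.8], 'score': 0.77} [0.3633 0.3017 0.    ]
[176.5998 122.258 ] [208.7839  16.1288]
122 0
```

View pics/w2c.png

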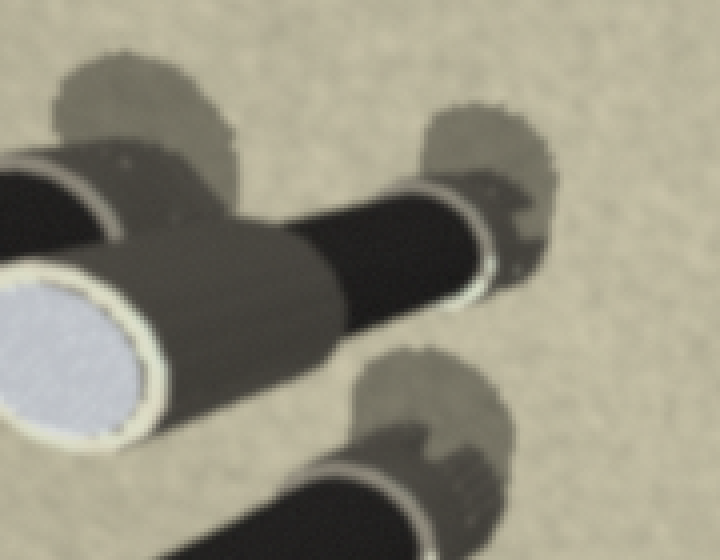

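The notch on the tail shows at crop (515–545, 205–240). I'll fit its angle.

```bash
python3 - <<'E'
from h import *
np.set_printoptions(precision=1,suppress=True)
c=np.load("c2.npy",allow_pickle=True).item()
cr=lambda p:np.array([proj(c,p)[1]*4,(proj(c,p)[0]-122)*4])
C=np.array([.4455,.2915])
for z in(0,.022,): 
    P=np.array([cr((*(C+.017*np.array([np.cos(a),np.sin(a)])),z)) for a in np.linspace(0,6.28,40)]);print("ring",z,P.min(0),P.max(0))
for deg in range(-80,30,10):
    a=np.radians(deg);u=np.array([np.cos(a),np.sin(a)]);v=np.array([-u[1],u[0]])
    print(deg,*[cr((*(C+.0165*u+w*v),z)) for w,z in((-.004,0),(.004,0),(-.004,.011),(.004,.011))])
im=cv2.imread("pics/w2.png")[160:200,108:148]
cv2.imwrite("pics/w2d.png",cv2.resize(im,None,fx=12,fy=12,interpolation=0))
E
```

```text
ring 0 [423.2 160. ] [553.3 285.2]
ring 0.022 [357.5 174. ] [498.2 308.2]
-80 [552.  246.2] [550.6 217.1] [525.5 255.9] [523.8 225.8]
-70 [553.2 235.8] [546.5 206.3] [526.7 245.2] [519.5 214.7]
-60 [552.4 225. ] [540.6 196. ] [525.8 234. ] [513.3 204. ]
-50 [549.7 214.1] [533.  186.5] [522.8 222.7] [505.4 194.2]
-40 [545.  203.4] [524.  178.1] [518.  211.7] [496.  185.5]
-30 [538.6 193.3] [513.9 171.1] [511.2 201.2] [485.5 178.2]
-20 [530.7 184.1] [503.  165.6] [502.9 191.7] [474.1 172.6]
-10 [521.4 176. ] [491.6 162. ] [493.2 183.3] [462.2 168.8]
0 [511.  169.4] [480.1 160.2] [482.4 176.5] [450.3 167. ]
10 [499.9 164.5] [468.9 160.4] [470.9 171.4] [438.6 167.2]
20 [488.5 161.3] [458.2 162.6] [458.9 168.1] [427.6 169.4]
```

View pics/w2d.png

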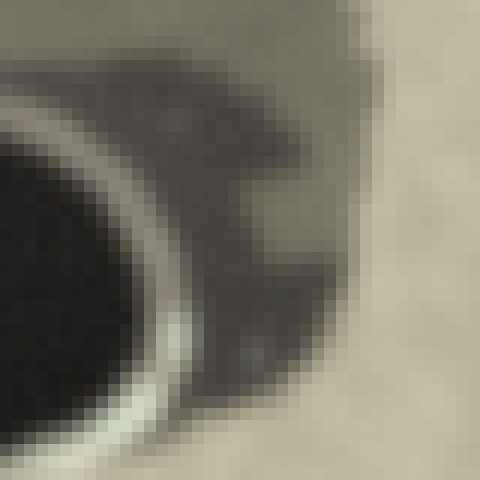

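The slot axis is at about -67° (±5) in the world and the blade is at about 26.4°. I'll go above C and turn to a closing axis of about 50°, which clears A and B.

Emit:
apply_moves(
  series=[
    {"tx":0.1,"ty":-2.0,"tz":-3.0,"spin":0,"grip":1},
    {"tx":0.1,"ty":-3.0,"tz":-3.0,"spin":0,"grip":1},
    {"tx":0.2,"ty":-4.0,"tz":-2.0,"spin":0,"grip":1},
    {"tx":0.2,"ty":-4.0,"tz":0,"spin":0,"grip":1},
    {"tx":0.2,"ty":-4.0,"tz":0,"spin":0,"grip":1},
    {"tx":0.1,"ty":-3.9,"tz":0,"spin":0,"grip":1},
    {"tx":0,"ty":0,"tz":0,"spin":-0.178,"grip":1},
    {"tx":0,"ty":0,"tz":0,"spin":-0.178,"grip":1},
    {"tx":0,"ty":0,"tz":0,"spin":-0.178,"grip":1},
    {"tx":0,"ty":0,"tz":0,"spin":-0.178,"grip":1},
    {"tx":0,"ty":0,"tz":0,"spin":-0.178,"grip":1},
    {"tx":0,"ty":0,"tz":0,"spin":-0.178,"grip":1},
    {"tx":0,"ty":0,"tz":0,"spin":-0.178,"grip":1},
    {"tx":0,"ty":0,"tz":0,"spin":-0.178,"grip":1},
    {"tx":0,"ty":0,"tz":0,"spin":-0.178,"grip":1},
    {"tx":0,"ty":0,"tz":0,"spin":-0.178,"grip":1},
    {"tx":0,"ty":0,"tz":0,"spin":-0.178,"grip":1},
    {"tx":0,"ty":0,"tz":0,"spin":-0.178,"grip":1},
    {"tx":0,"ty":0,"tz":0,"spin":0,"grip":1},
    {"tx":0,"ty":0,"tz":0,"spin":0,"grip":1},
  ],
)

```text
time: 7.35
tcp_pos: [0.4454, 0.2928, 0.2404]
tool_rot: [0.345, 0.939, 0.0, -0.0]
contact_force: [0.7, 0.2, 0.5]
opening: 1.002
grip_force: 0.0
```

```bash
cat >> h.py <<'E'
from scipy.spatial.transform import Rotation as R
def tool(): 
    s=ctrl.get_state();M=R.from_quat(s["tool_rot"]).as_matrix();return s,np.array(s["tcp_pos"]),M,np.degrees(np.arctan2(M[1,0],M[0,0]))
E
python3 - <<'E'
from h import *
np.set_printoptions(precision=4,suppress=True)
s,p,M,yaw=tool();print(s["time"],p,yaw,s["joint_pos"])
cal=imaging.calibration("wrist");im=imaging.get_image("wrist");save("w3.png",im);np.save("c3.npy",cal,allow_pickle=True)
for r in trace("wrist","flashlight"):
    ys,xs=np.where(r["region"]);print(r["score"],r["point"],ys.min(),ys.max(),xs.min(),xs.max())
for r in tip_of("wrist","flashlight"): print(r,atz(ray(cal,r["point"]),0))
print(proj(cal,(.445,.2925,.108)),proj(cal,(.445,.2925,0)))
E
```

```text
7.35 [0.4454 0.2928 0.2404] 139.67786401339976 [ 0.4369  0.0646  1.542   0.0001  1.535  -0.4301]
0.65 [113.7, 375.1] 83 142 340 406
0.59 [188.2, 316.4] 161 210 299 334
{'point': [120.0, 276.9], 'score': 0.9} [0.36   0.2975 0.    ]
{'point': [171.2, 317.1], 'score': 0.81} [0.4439 0.2938 0.    ]
{'point': [117.0, 356.2], 'score': 0.64} [0.4228 0.3772 0.    ]
(np.float64(193.3663914571198), np.float64(316.71581196041467)) (np.float64(172.38337283319223), np.float64(316.8932100564564))
```

View pics/w3.png

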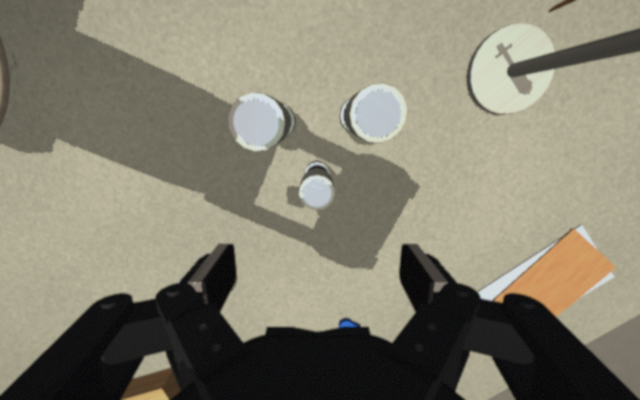

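The head is at (317,192) against a predicted (317,193), so it is centred. The fingers clear A at (113,375) and B at (120,258), so I'll descend and grip.

Emit:
apply_moves(
  series=[
    {"tx":0,"ty":0,"tz":2.5,"spin":0,"grip":1},
    {"tx":0,"ty":0,"tz":2.5,"spin":0,"grip":1},
    {"tx":0.1,"ty":0,"tz":2.5,"spin":0,"grip":1},
    {"tx":0,"ty":0,"tz":2.5,"spin":0,"grip":1},
    {"tx":0,"ty":0,"tz":2.0,"spin":0,"grip":1},
    {"tx":0,"ty":0,"tz":2.0,"spin":0,"grip":1},
    {"tx":0,"ty":0,"tz":1.5,"spin":0,"grip":1},
    {"tx":0,"ty":0,"tz":0,"spin":0,"grip":0.8},
    {"tx":0,"ty":0,"tz":0,"spin":0,"grip":0.6},
    {"tx":0,"ty":0,"tz":0,"spin":0,"grip":0.5},
    {"tx":0,"ty":0,"tz":0,"spin":0,"grip":0.3},
    {"tx":0,"ty":0,"tz":0,"spin":0,"grip":0.3},
    {"tx":0,"ty":0,"tz":0,"spin":0,"grip":0.3},
  ],
  force=50,
)

```text
time: 9.12
tcp_pos: [0.4447, 0.2938, 0.0861]
tool_rot: [0.342, 0.94, 0.0, 0.0]
contact_force: [-1.4, -1.8, 6.7]
opening: 0.413
grip_force: 49.1
```

The measured opening of 35 mm matches the head. I'll lift.

Emit:
apply_moves(
  series=[
    {"tx":0,"ty":0,"tz":-1.0,"spin":0,"grip":0.3},
    {"tx":0,"ty":0,"tz":-2.0,"spin":0,"grip":0.3},
    {"tx":0,"ty":0,"tz":-3.0,"spin":0,"grip":0.3},
    {"tx":0,"ty":0,"tz":-3.0,"spin":0,"grip":0.3},
    {"tx":0,"ty":0,"tz":-3.0,"spin":0,"grip":0.3},
    {"tx":0,"ty":0,"tz":0,"spin":0,"grip":0.3},
    {"tx":-3.0,"ty":-2.1,"tz":0,"spin":0,"grip":0.3},
    {"tx":-3.8,"ty":-2.7,"tz":0,"spin":0,"grip":0.3},
    {"tx":-3.8,"ty":-2.7,"tz":0,"spin":0,"grip":0.3},
    {"tx":-3.8,"ty":-2.7,"tz":0,"spin":0,"grip":0.3},
    {"tx":-3.8,"ty":-2.7,"tz":0,"spin":0,"grip":0.3},
    {"tx":-3.8,"ty":-2.7,"tz":0,"spin":0,"grip":0.3},
    {"tx":-3.8,"ty":-2.7,"tz":0,"spin":0,"grip":0.3},
    {"tx":-3.8,"ty":-2.7,"tz":0,"spin":0,"grip":0.3},
    {"tx":-3.8,"ty":-2.7,"tz":0,"spin":0,"grip":0.3},
    {"tx":-3.0,"ty":-2.0,"tz":0,"spin":0,"grip":0.3},
    {"tx":-1.6,"ty":-1.2,"tz":0,"spin":0,"grip":0.3},
    {"tx":0,"ty":0,"tz":0,"spin":0,"grip":0.3},
  ],
)

```text
time: 11.38
tcp_pos: [0.5622, -0.1573, 0.2046]
tool_rot: [0.343, 0.939, 0.0, -0.001]
contact_force: [-0.2, 0.7, -1.4]
opening: 0.412
grip_force: 50.2
```

Emit:
apply_moves(
  series=[
    {"tx":0,"ty":0,"tz":0,"spin":0.151,"grip":0.3},
    {"tx":0,"ty":0,"tz":0,"spin":0.151,"grip":0.3},
    {"tx":0,"ty":0,"tz":0,"spin":0.151,"grip":0.3},
    {"tx":0,"ty":0,"tz":0,"spin":0.151,"grip":0.3},
    {"tx":0,"ty":0,"tz":0,"spin":0.151,"grip":0.3},
    {"tx":0,"ty":0,"tz":0,"spin":0.151,"grip":0.3},
    {"tx":0,"ty":0,"tz":0,"spin":0.151,"grip":0.3},
    {"tx":0,"ty":0,"tz":0,"spin":0.151,"grip":0.3},
    {"tx":0,"ty":0,"tz":0,"spin":0.151,"grip":0.3},
    {"tx":0,"ty":0,"tz":0,"spin":0.151,"grip":0.3},
    {"tx":0,"ty":0,"tz":0,"spin":0,"grip":0.3},
    {"tx":0,"ty":0,"tz":0,"spin":0,"grip":0.3},
  ],
)

```text
time: 12.88
tcp_pos: [0.5623, -0.1559, 0.2053]
tool_rot: [0.892, 0.452, 0.0, -0.0]
contact_force: [0.3, 0.5, -1.2]
opening: 0.408
grip_force: 50.3
```

```bash
python3 - <<'E'
from h import *
np.set_printoptions(precision=4,suppress=True)
s,p,M,yaw=tool();print(s["time"],p,yaw,s["contact_force"],s["ft_torque"],s["grip_force"],s["opening"])
o=np.zeros((560,800,3),np.uint8);cx=0
for c in("wrist","top","side"):
    im=imaging.get_image(c);cal=imaging.calibration(c);save(c+"4.png",im)
    b=proj(cal,(p[0],p[1],p[2]-.086));t=proj(cal,(p[0],p[1],p[2]+.022));print(c,"pred bottom/top",b,t)
    if c!="wrist":
        for r in tip_of(c,"flashlight")+trace(c,"flashlight"): print(c,r["score"],r["point"])
    r0,c0=int(max(0,(b[0]+t[0])/2-45)),int((b[1]+t[1])/2-65)
    print(r0,c0)
    if c=="wrist": r0,c0=min(r0,400-90),c0;
    k=im[r0:r0+93,c0:c0+130];k=cv2.resize(k,None,fx=3,fy=3,interpolation=3)
    y,x={"wrist":(0,0),"top":(0,400),"side":(280,0)}[c];o[y:y+k.shape[0],x:x+k.shape[1]]=k[:280,:400]
save("m4.png",o)
E
```

```text
12.875 [ 0.5623 -0.1559  0.2053] 53.68800782520755 [ 0.2922  0.4753 -1.1844] [ 0.0107 -0.0477 -0.0211] 50.31829476356506 0.4081580409237816
wrist pred bottom/top (np.float64(208.00423979965367), np.float64(317.6166397121417)) (np.float64(284.93994431103346), np.float64(317.59987955282776))
201 252
top pred bottom/top (np.float64(164.50795883612517), np.float64(451.67464768379585)) (np.float64(147.3389979546027), np.float64(472.37215095906555))
top 0.77 [282.4, 203.5]
top 0.63 [254.6, 159.9]
top 0.59 [163.3, 451.3]
top 0.58 [283.7, 191.2]
top 0.56 [255.5, 148.2]
top 0.42 [158.7, 444.9]
110 397
side pred bottom/top (np.float64(104.6113207928848), np.float64(321.61189432072695)) (np.float64(68.99919921694324), np.float64(320.6397367587632))
side 0.96 [289.1, 396.5]
side 0.7 [320.7, 370.0]
side 0.68 [101.4, 324.0]
side 0.7 [87.4, 320.3]
side 0.7 [305.2, 372.7]
side 0.66 [268.9, 402.5]
41 256
```

View pics/m4.png

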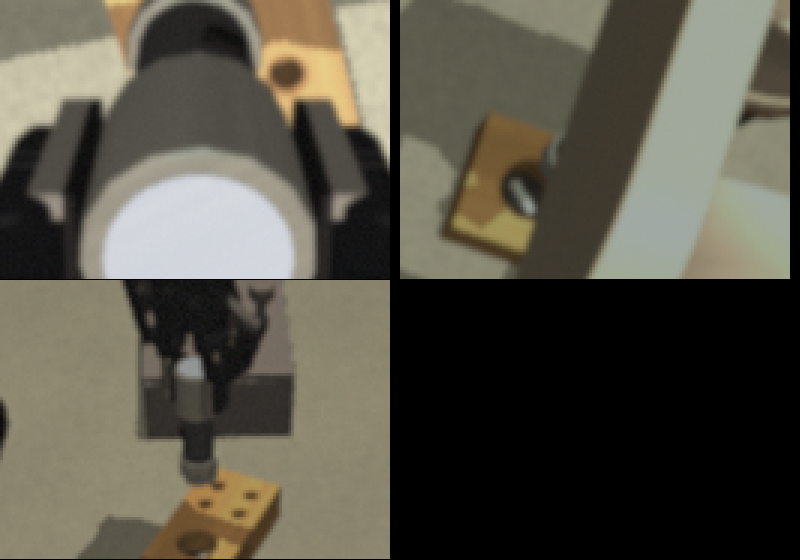

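The flashlight hangs upright between the pads. The switch shows at wrist crop (215,38), right of up, which agrees with the slot now being near the blade direction. I'll fit the lens to get its offset in the grip.

```bash
python3 - <<'E'
from h import *
np.set_printoptions(precision=4,suppress=True)
s,p,M,yaw=tool();cal=imaging.calibration("wrist")
im=cv2.imread("pics/wrist4.png");g=im.min(2)
m=(g>175).astype(np.uint8);m[:240]=0;m[340:]=0;m[:,:280]=0;m[:,355:]=0
c=max(cv2.findContours(m,0,1)[0],key=cv2.contourArea);print(cv2.boundingRect(c))
P=np.array([(M.T@(atz(ray(cal,(q[0][1],q[0][0])),p[2]+.022)-p))[:2]*1000 for q in c],np.float32)
print("lens in tool mm",cv2.minEnclosingCircle(P))
d=np.array([.5653,-.1561,0])-p;print("move tool mm",(M.T@d)*1000,s["joint_pos"])
E
```

```text
(286, 259, 64, 56)
lens in tool mm ((-1.2405452728271484, -0.033276986330747604), 14.208292961120605)
move tool mm [  2.1305   2.1256 205.265 ] [-0.4036  0.1849  1.4783  0.0001  1.4785  0.2339]
```

Emit:
apply_moves(
  series=[
    {"tx":0.27,"ty":0.21,"tz":0.5,"spin":0,"grip":0.3},
    {"tx":0,"ty":0,"tz":1.5,"spin":0,"grip":0.3},
    {"tx":0,"ty":0,"tz":1.5,"spin":0,"grip":0.3},
    {"tx":0,"ty":0,"tz":1.5,"spin":0,"grip":0.3},
    {"tx":0,"ty":0,"tz":1.2,"spin":0,"grip":0.3},
    {"tx":0,"ty":0,"tz":0.8,"spin":0,"grip":0.3},
    {"tx":0,"ty":0,"tz":0.4,"spin":0,"grip":0.3},
    {"tx":0,"ty":0,"tz":0,"spin":0,"grip":0.3},
    {"tx":0,"ty":0,"tz":0,"spin":0,"grip":0.3},
  ],
)

```text
time: 14.35
tcp_pos: [0.5658, -0.1557, 0.1317]
tool_rot: [0.893, 0.45, 0.0, 0.0]
contact_force: [0.2, -0.2, -1.3]
opening: 0.41
grip_force: 50.3
```

Emit:
apply_moves(
  series=[
    {"tx":0,"ty":0,"tz":0.2,"spin":0,"grip":0.3},
    {"tx":0,"ty":0,"tz":0.2,"spin":0,"grip":0.3},
    {"tx":0,"ty":0,"tz":0.2,"spin":0,"grip":0.3},
    {"tx":0,"ty":0,"tz":0,"spin":0,"grip":0.3},
  ],
)

```text
time: 14.85
tcp_pos: [0.5656, -0.1556, 0.1251]
tool_rot: [0.893, 0.45, -0.0, -0.0]
contact_force: [-0.3, 0.5, -1.1]
opening: 0.408
grip_force: 50.3
```

Emit:
apply_moves(
  series=[
    {"tx":0,"ty":0,"tz":0.2,"spin":0,"grip":0.3},
    {"tx":0,"ty":0,"tz":0.2,"spin":0,"grip":0.3},
    {"tx":0,"ty":0,"tz":0.2,"spin":0,"grip":0.3},
    {"tx":0,"ty":0,"tz":0,"spin":0,"grip":0.3},
  ],
)

```text
time: 15.35
tcp_pos: [0.5655, -0.1556, 0.1191]
tool_rot: [0.893, 0.45, -0.0, -0.0]
contact_force: [-1.1, 0.3, -1.9]
opening: 0.41
grip_force: 50.3
```

Emit:
apply_moves(
  series=[
    {"tx":0,"ty":0,"tz":0.2,"spin":0,"grip":0.3},
    {"tx":0,"ty":0,"tz":0.2,"spin":0,"grip":0.3},
    {"tx":0,"ty":0,"tz":0.2,"spin":0,"grip":0.3},
    {"tx":0,"ty":0,"tz":0.2,"spin":0,"grip":0.3},
    {"tx":0,"ty":0,"tz":0,"spin":0,"grip":0.3},
  ],
)

```text
time: 15.98
tcp_pos: [0.5656, -0.1556, 0.1111]
tool_rot: [0.893, 0.45, -0.0, -0.0]
contact_force: [0.4, 0.6, -1.1]
opening: 0.407
grip_force: 50.3
```

Inside the well with no contact, tail at about 25 mm. I'll continue in 1 mm steps.

Emit:
apply_moves(
  series=[
    {"tx":0,"ty":0,"tz":0.1,"spin":0,"grip":0.3},
    {"tx":0,"ty":0,"tz":0.1,"spin":0,"grip":0.3},
    {"tx":0,"ty":0,"tz":0.1,"spin":0,"grip":0.3},
    {"tx":0,"ty":0,"tz":0,"spin":0,"grip":0.3},
  ],
)

```text
time: 16.48
tcp_pos: [0.5656, -0.1556, 0.1082]
tool_rot: [0.893, 0.45, -0.0, -0.0]
contact_force: [0.6, -0.8, -0.9]
opening: 0.41
grip_force: 50.3
```

Emit:
apply_moves(
  series=[
    {"tx":0,"ty":0,"tz":0.1,"spin":0,"grip":0.3},
    {"tx":0,"ty":0,"tz":0.1,"spin":0,"grip":0.3},
    {"tx":0,"ty":0,"tz":0,"spin":0,"grip":0.3},
  ],
)

```text
time: 16.85
tcp_pos: [0.5656, -0.1556, 0.1062]
tool_rot: [0.893, 0.45, -0.0, -0.0]
contact_force: [-0.3, -0.1, -1.8]
opening: 0.41
grip_force: 50.3
```

Emit:
apply_moves(
  series=[
    {"tx":0,"ty":0,"tz":0.1,"spin":0,"grip":0.3},
    {"tx":0,"ty":0,"tz":0,"spin":0,"grip":0.3},
  ],
)

```text
time: 17.1
tcp_pos: [0.5656, -0.1556, 0.1052]
tool_rot: [0.893, 0.45, -0.0, -0.0]
contact_force: [0.3, 0.2, -1.2]
opening: 0.409
grip_force: 50.3
```

Emit:
apply_moves(
  series=[
    {"tx":0,"ty":0,"tz":0.1,"spin":0,"grip":0.3},
    {"tx":0,"ty":0,"tz":0,"spin":0,"grip":0.3},
  ],
)

```text
time: 17.35
tcp_pos: [0.5656, -0.1556, 0.1042]
tool_rot: [0.893, 0.45, -0.0, -0.0]
contact_force: [-1.0, -0.2, -1.7]
opening: 0.409
grip_force: 50.3
```

Emit:
apply_moves(
  series=[
    {"tx":0,"ty":0,"tz":0.1,"spin":0,"grip":0.3},
    {"tx":0,"ty":0,"tz":0.1,"spin":0,"grip":0.3},
    {"tx":0,"ty":0,"tz":0,"spin":0,"grip":0.3},
  ],
)

```text
time: 17.73
tcp_pos: [0.5656, -0.1556, 0.1022]
tool_rot: [0.893, 0.45, -0.0, -0.0]
contact_force: [-0.9, -0.1, -1.1]
opening: 0.413
grip_force: 50.3
```

Emit:
apply_moves(
  series=[
    {"tx":0,"ty":0,"tz":0.1,"spin":0,"grip":0.3},
    {"tx":0,"ty":0,"tz":0.1,"spin":0,"grip":0.3},
    {"tx":0,"ty":0,"tz":0,"spin":0,"grip":0.3},
  ],
)

```text
time: 18.1
tcp_pos: [0.5656, -0.1556, 0.1002]
tool_rot: [0.893, 0.45, -0.0, -0.0]
contact_force: [-0.1, -0.4, -1.6]
opening: 0.408
grip_force: 50.3
```

The tail is at about 14 mm, so the slot is over the blade. Next are the last millimetres.

Emit:
apply_moves(
  series=[
    {"tx":0,"ty":0,"tz":0.1,"spin":0,"grip":0.3},
    {"tx":0,"ty":0,"tz":0,"spin":0,"grip":0.3},
  ],
)

```text
time: 18.35
tcp_pos: [0.5656, -0.1556, 0.0993]
tool_rot: [0.893, 0.45, 0.0, -0.0]
contact_force: [-1.1, -0.0, -1.3]
opening: 0.411
grip_force: 50.3
```

Emit:
apply_moves(
  series=[
    {"tx":0,"ty":0,"tz":0.1,"spin":0,"grip":0.3},
    {"tx":0,"ty":0,"tz":0,"spin":0,"grip":0.3},
  ],
)

```text
time: 18.6
tcp_pos: [0.5657, -0.1557, 0.0983]
tool_rot: [0.893, 0.45, 0.0, -0.0]
contact_force: [0.2, -0.4, -2.0]
opening: 0.408
grip_force: 50.5
```

Emit:
apply_moves(
  series=[
    {"tx":0,"ty":0,"tz":0.05,"spin":0,"grip":0.3},
    {"tx":0,"ty":0,"tz":0,"spin":0,"grip":0.3},
  ],
)

```text
time: 18.85
tcp_pos: [0.5657, -0.1556, 0.0981]
tool_rot: [0.893, 0.45, 0.0, 0.0]
contact_force: [-1.1, 1.4, 4.6]
opening: 0.411
grip_force: 50.8
```

```bash
python3 - <<'E'
from h import *
s,p,M,yaw=tool();print(p,s["contact_force"],s["ft_torque"])
im=imaging.get_image("side");cal=imaging.calibration("side")
print(proj(cal,(.5656,-.1556,.04)))
for r in tip_of("side","flashlight"): print(r)
save("m5.png",cv2.resize(im[50:170,260:400],None,fx=4,fy=4,interpolation=3))
E
```

```text
[ 0.56570676 -0.1556237   0.09814128] [-1.06823363  1.3667217   4.59181699] [ 0.17318958  0.31479485 -0.03589378]
(np.float64(127.15582293459711), np.float64(321.05403286504355))
{'point': [286.0, 397.9], 'score': 0.59}
{'point': [131.4, 324.1], 'score': 0.51}
```

View pics/m5.png

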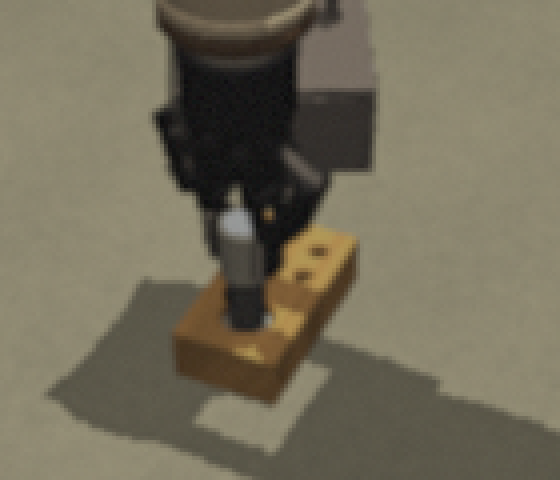

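Contact (about 6 N) came exactly at the floor height, with the TCP 86 mm above the 12 mm floor. The side view shows the tail sunk in the well at crop (247,325). I'll release gently and retreat.

Emit:
apply_moves(
  series=[
    {"tx":0,"ty":0,"tz":0,"spin":0,"grip":0.3},
    {"tx":0,"ty":0,"tz":0,"spin":0,"grip":0.43},
    {"tx":0,"ty":0,"tz":0,"spin":0,"grip":0.5},
    {"tx":0,"ty":0,"tz":0,"spin":0,"grip":0.7},
    {"tx":0,"ty":0,"tz":0,"spin":0,"grip":1},
    {"tx":0,"ty":0,"tz":0,"spin":0,"grip":1},
    {"tx":0,"ty":0,"tz":-0.5,"spin":0,"grip":1},
    {"tx":0,"ty":0,"tz":-2,"spin":0,"grip":1},
    {"tx":0,"ty":0,"tz":-3,"spin":0,"grip":1},
    {"tx":0,"ty":0,"tz":-3,"spin":0,"grip":1},
    {"tx":0,"ty":0,"tz":-3,"spin":0,"grip":1},
    {"tx":0,"ty":0,"tz":0,"spin":0,"grip":1},
    {"tx":0,"ty":0,"tz":0,"spin":0,"grip":1},
  ],
  force=20,
)

```text
time: 20.58
tcp_pos: [0.5654, -0.1556, 0.2124]
tool_rot: [0.893, 0.45, -0.0, -0.0]
contact_force: [-0.7, 0.2, -0.4]
opening: 1.003
grip_force: 0.0
```

```bash
python3 - <<'E'
from h import *
np.set_printoptions(precision=4,suppress=True)
s,p,M,yaw=tool();print(s["time"],p,s["contact_force"],s["opening"])
cal=imaging.calibration("wrist");im=imaging.get_image("wrist");g=im.min(2)
q=proj(cal,(.5653,-.1561,.120));print(q);r,c=map(int,q)
m=np.zeros(g.shape,np.uint8);m[r-35:r+35,c-35:c+35]=(g>160)[r-35:r+35,c-35:c+35]
k=max(cv2.findContours(m,0,1)[0],key=cv2.contourArea)
for z in(.120,.129):
    P=np.array([atz(ray(cal,(a[0][1],a[0][0])),z)[:2] for a in k],np.float32);print(z,cv2.minEnclosingCircle(P))
save("m6.png",cv2.resize(im[r-90:min(400,r+60),c-100:c+100],None,fx=4,fy=4,interpolation=3))
E
```

```text
20.575 [ 0.5654 -0.1556  0.2124] [-0.6587  0.2115 -0.4424] 1.0031769144513738
(np.float64(206.32471589029458), np.float64(318.04083862780254))
0.12 ((0.5624620318412781, -0.15602964162826538), 0.016264531761407852)
0.129 ((0.564302384853363, -0.15368661284446716), 0.015605820342898369)
```

View pics/m6.png

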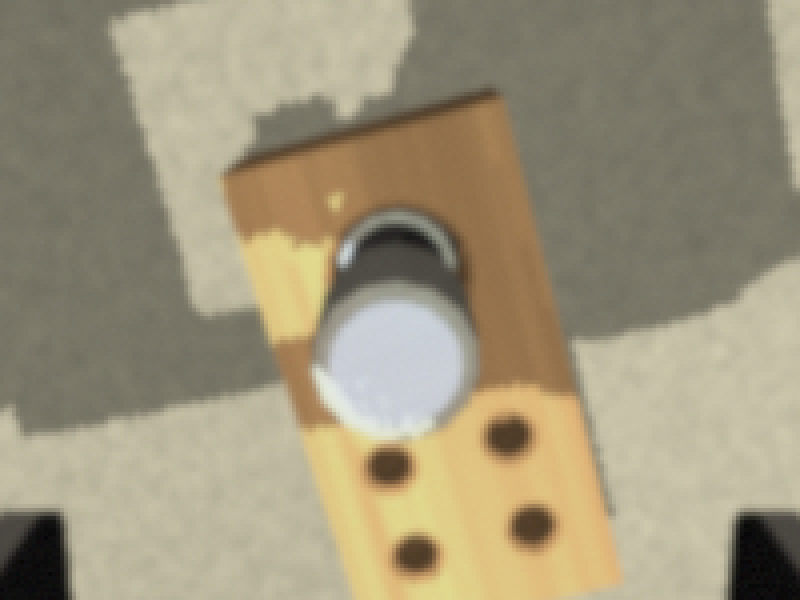

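The flashlight stands upright. Its tail shoulder lies just below the mouth at crop (398,215), and the top is at about 120 mm over the well axis. The fingers are clear, so I'm handing in.

```bash
python3 -c "
from workcell import ctrl;print(ctrl.job_done())"
```

```text
the job is handed in; nothing more can be done
None
```

The flashlight is in the charging well with its slot over the blade, fully home by the contact height and wrist view; it is released, the arm is clear, and the job is handed in (no verdict returned).

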